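Set up the burner and uncap the bench outlet

ROBOT

A 6-joint arm with a two-finger parallel gripper is mounted at the origin on the work surface. World frame = base frame: x ahead of the robot, y to its left, z up, the work surface at z = 0. Lengths are in m, angles in rad, forces in N, time in s.
With the tool pointing down it reaches from about 0.35 to 0.8 m from the base axis. Payload 7.3 kg.
Tool frame: the origin (TCP) lies at the centre of the arm's flange, where the gripper is bolted on; the fingertips stand 173 mm ahead of it and the grasp point (between the pads) lies 155 mm ahead of it; z points along the fingers, y is the direction in which the jaws open and shut (so a half turn about z gives the same grasp; the last joint's range is limited). The gripper opens to 85 mm and grips with 20 to 120 N. Pads are 22 mm wide; open, the fingers measure 114 mm over their backs; the gripper's body (76 mm by 85 mm) begins 54 mm behind the grasp point. The pads swing forward as they close: fully open they stand 13 mm farther back than shut.
Start: joints at [1.059, 0.342, 1.524, -0, 1.275, -0.146], TCP at [0.188, 0.49, 0.405] pointing down, gripper open.
Joint ranges: [-2.53, 2.53], [-0.77, 2.02], [0.04, 2.7], [-1, 4.14], [0.28, 2.66], [-3.11, 3.11]. Speed limits (rad/s): [2.57, 2.57, 3.14, 3.14, 3.14, 3.14].

INTERFACE

Orientations are given as a rotation vector (axis times angle).
In Python, from station import observe, camera, get_calibration, hand_in gives the robot as it stands.
- The arm moves only by the tool send_rows, never from a script. Its argument "targets" is a list of rows, each a list of 3 entries, a list of its own where there are three numbers: the shift along the tool's x, y, z in cm, then the turn, a rotation vector about the tool's x, y, z in degrees, then the finger opening in cm, from 0 to 8.54. A call has exactly 5 rows; each row is the pose to reach, as a shift and turn from the pose measured when the call began, along the tool's axes at that moment; what a row does not reach only later rows make up. A row lasts 1/10 s, in which the tool goes at most 50 mm and 8.59 degrees, less where a joint would pass 70% of its speed; a pose out of reach is approached as far as the arm can. A call with a gripper value outside its range is refused whole. The fingers move at their own pace and stop on an object; the grip force is fixed at half the most. Time passes only in rows, so rows that repeat a pose let the fingers close, or fill a call up. It gives the time, the measured TCP pose, the force and the opening at its end, in the units of the state.
- observe(): the state, without advancing time (a new reading comes with each control period).
- camera(name): name is "scene" or "top" or "wrist"; returns the picture (384x512x3 uint8, red, green, blue); there is no depth.
- get_calibration(name): a dict with "vertical_fov" (degrees; the focal length in pixels is half the picture's height over the tangent of half this angle, whatever the lens; pixels are square), "cx", "cy" (the principal point, pixels), "xyz" and "rotation" of the camera in the world; the wrist camera has in their place "mount" (4x4, takes a point from camera to tool coordinates, whose origin is the TCP and whose axes are the flange's). Camera axes: x right, y up, looking along -z (the intrinsics and any distortion apply to the point x, -y, -z); pixel columns grow to the right and rows downward; lengths in m; the calibration is good to about 2 mm. A picture is of the moment at which its call begins: read the wrist's pose just before it. get_calibration takes no time and is no camera call.
- hand_in(): hands the job in, once; it reports no verdict.
The state is a dict: "time": time; "qpos": joint angles; "joint_velocities": joint speeds; "effort": joint torques, N m; "position": TCP position; "tool_rot": TCP orientation; "wrist_force": force on the tool from outside, world axes, zero at the start; "moment": the same for the moment, N m; "finger_gap": finger opening in m.
Only numpy, scipy, OpenCV 4.12 (cv2) and the standard library are available. Lean on these libraries where they do the work, as an engineer would, in place of code of your own. Each camera call takes 0.05 s, during which the arm holds its last target. There are 200 camera calls.

TASK

First push the bench burner square and flush into the inside corner of the aluminium fence, touching both bars. Then take the yellow cap off the bench outlet: nobody knows whether its thread is left- or right-handed, so try turning it both ways until it comes loose, and lift it off. Finish while still holding the cap in the gripper, about a hand's breadth above the outlet, with the burner still in its corner and the other things on the bench left where they are.

Things in the scene. Friction and masses are not known exactly. Their poses are not given: they have to be found in the camera images.
- burner: Loose compact bench burner, 0.5 kg: white square housing 90 x 90 mm, 40 mm high, with a steel nozzle 28 mm in diameter upright in its middle, top at 75 mm (brass collar 44 mm wide at its foot, up to 46 mm). Slides on the bench with 3 to 7 N. Origin: centre of underside; x, y along the housing's edges. Starts off both bars of the fence, on its open side, turned up to 0.4 rad from it.
- fence: Fixed L of two aluminium bars, 28 mm high, 12 mm thick. Origin: the inside corner at bench height. One bar's inner face is x = 0 (reaching to y = +140 mm), the other's is y = 0 (reaching to x = -140 mm); the open quadrant is x below 0, y above 0. A flush burner has its origin at x = -45, y = +45 mm in this frame.
- fitting: Fixed double bench outlet: white base plate 75 x 190 x 10 mm with two white cones, narrowing to 38 mm in diameter, tops at 60 mm height. Origin: centre of the underside. The yellow-capped outlet is at y = -55 mm in its frame; the other, at y = +55 mm, has a blue cap of the same size that is fixed and stays on.
- seat (a point): Centre of the yellow outlet's top, 60 mm high, where the cap sits round an 18 mm brass neck. Short thread without rise: turned the wrong way the cap stops hard within 0.05 to 0.3 rad (fingers turning on slip round it); the right way it turns easily and is free to lift straight up from about 0.9 to 2.0 rad past its start (1.25 is good).
- cap: Loose yellow ribbed round cap, 42 mm in diameter, 40 mm high, 60 g, black bar along its x axis on top. Origin: centre of its underside (60 mm above the bench at the start, top at 100 mm); z up. The upper 20 mm are solid: grip across the diameter there, any way round. Its hidden thread may be of either hand and changes from start to start.
- cast_a: Bystander: pale green plaster dental arch, about 70 mm across, 20 to 28 mm high. Origin at its underside.
- cast_b: Bystander: a second pale green plaster dental arch, about 70 mm across, 26 to 34 mm high. Origin at its underside.
- bottle: Bystander: bottle 52 mm in diameter, 130 mm high, orange cap. Origin: centre of its underside.
- knife: Bystander: modelling spatula 170 mm long with a dark handle, lying on the bench.
- bowl: Bystander: green mixing bowl, 100 mm in diameter, 50 mm high. Origin: centre of its underside.

How it is judged:
On the way, in this order (a step that is already met when the one before it is completed fails the run):
1. the burner stands square and flush in the fence corner (x of burner in the frame of fence between -0.048 and -0.042 m and y of burner in the frame of fence between 0.042 and 0.048 m and (angle between the x axis of burner and the x axis of fence, either way round below 0.045 rad or angle between the x axis of burner and the y axis of fence, either way round below 0.045 rad) and angle between burner's own z axis and vertical below 0.05 rad and linear speed of burner below 0.02 m/s), for 0.2 s.
2. the yellow cap is off the outlet, carried by the gripper (height (world z) of cap above 0.11 m and horizontal distance between cap and seat below 0.15 m and contact force between the fingers and cap above 1 N and contact force between cap and fitting below 0.05 N), for 0.2 s.
At the end, for the whole second after the job is handed in: Cap held still in the fingers, underside at least 110 mm above the bench, within 150 mm of its outlet sideways, not touching it; burner upright, within 3 mm of flush to both bars, square within 0.045 rad; bystanders within 30 mm of their starts (all of step 2 and x of burner in the frame of fence between -0.048 and -0.042 m and y of burner in the frame of fence between 0.042 and 0.048 m and (angle between the x axis of burner and the x axis of fence, either way round below 0.045 rad or angle between the x axis of burner and the y axis of fence, either way round below 0.045 rad) and angle between burner's own z axis and vertical below 0.05 rad and linear speed of cap below 0.03 m/s and distance of each of cast_a, cast_b, bottle, knife, bowl from where it was at the start of the episode below 0.03 m); the arm keeps its last pose, push and grip.
It fails at once if a bystander was shoved about or tipped over (distance of any of cast_a, cast_b, bottle, knife, bowl from where it was at the start of the episode above 0.03 m or angle between bottle's own z axis and vertical above 0.5 rad).
It fails at once if the burner was tipped over (angle between burner's own z axis and vertical above 0.5 rad).
It also fails if it takes over 72 s, if anything falls off the work surface, if the arm or the gripper's body presses on something with over 40 N, if the wrist force passes 120 N, or if a joint passes its speed limit or range.

## Working session

There is one attempt and no reset: what is moved stays moved. The work goes in short steps, Python scripts to look and compute and a tool call to move; the robot and the scene stay as the last step left them, time stands still between calls to the robot, and variables do not carry over. Pictures are saved under pics/ and viewed, about 8 in all and at most 12, crops included, and the job is handed in when it is done.

Besides the shell and the picture viewer there is one more tool, called after "Emit:" as name(argument=value, ...) on one line, values as JSON. send_rows: Moves the arm, as the interface text tells. Its arguments: {"type":"object","properties":{"targets":{"type":"array"}},"required":["targets"]}

```bash
ls; mkdir -p pics; python3 - <<'E'
from station import *
import cv2,numpy as np
print(observe())
a=camera("scene");b=camera("top")
for n in("scene","top","wrist"):print(n,get_calibration(n))
cv2.imwrite("pics/s0.png",a[:,:,::-1]);cv2.imwrite("pics/t0.png",b[:,:,::-1])
cv2.imwrite("pics/t0b.png",cv2.resize(b[:,:,::-1],(800,600)))
E
```

```text
pics
{'time': 0.0, 'qpos': array([ 1.05899148e+00,  3.42692370e-01,  1.52504406e+00,  2.00896467e-06,
        1.27540144e+00, -1.46001049e-01]), 'joint_velocities': array([ 6.06141260e-04, -3.55503267e-04, -1.29372328e-03, -2.85860017e-05,
       -4.91113944e-04,  1.18473890e-03]), 'effort': array([ 1.60673946e-03, -4.33673930e+01, -2.46020132e+01, -6.69081260e-05,
        7.58726295e-03, -2.62111314e-06]), 'position': array([0.18769819, 0.49014067, 0.40403207]), 'tool_rot': array([-5.71314554e-01, -3.08869740e+00,  2.29576155e-03]), 'wrist_force': array([0.11526079, 1.03477558, 1.28772406]), 'moment': array([-0.02622062, -0.07595713, -0.02293578]), 'finger_gap': 0.08573478480500255}
scene {'vertical_fov': 54.477743940723805, 'cx': 253.06285376973008, 'cy': 191.28408766501298, 'xyz': array([1.24173266, 0.15267467, 0.77546141]), 'rotation': array([0.56585203, 0.70746429, 1.66677036])}
top {'vertical_fov': 48.20682484002813, 'cx': 254.1790085857756, 'cy': 189.04133207603843, 'xyz': array([0.32208233, 0.01936915, 1.56465007]), 'rotation': array([ 0.09835431, -0.11970198, -1.57627493])}
wrist {'vertical_fov': 66.12018263027392, 'cx': 259.3886949576341, 'cy': 186.93605651920439, 'mount': array([[ 2.31588971e-04,  9.52646076e-01,  3.04081238e-01,
         7.77046221e-02],
       [ 9.99999889e-01, -3.45566641e-04,  3.21012109e-04,
        -3.96794522e-04],
       [ 4.10891258e-04,  3.04081130e-01, -9.52646051e-01,
         3.20422652e-02],
       [ 0.00000000e+00,  0.00000000e+00,  0.00000000e+00,
         1.00000000e+00]])}
```

View pics/t0b.png

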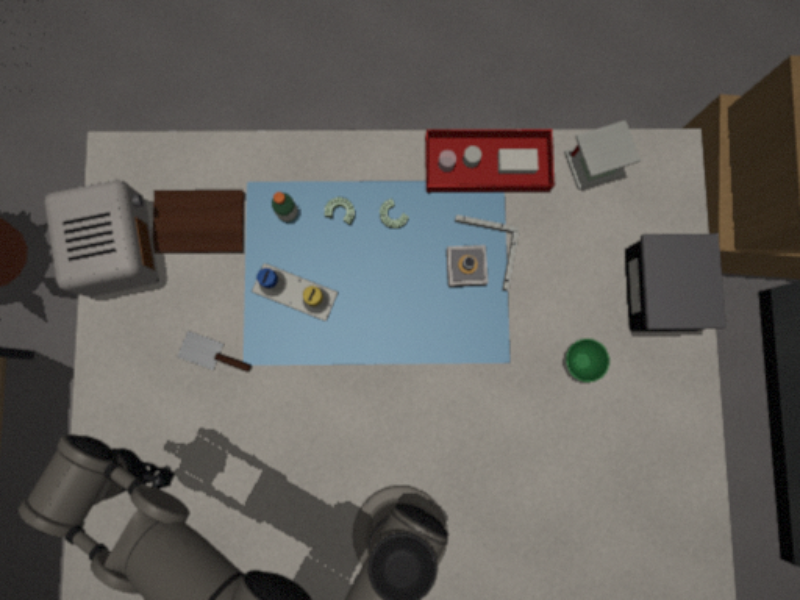

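View pics/s0.png

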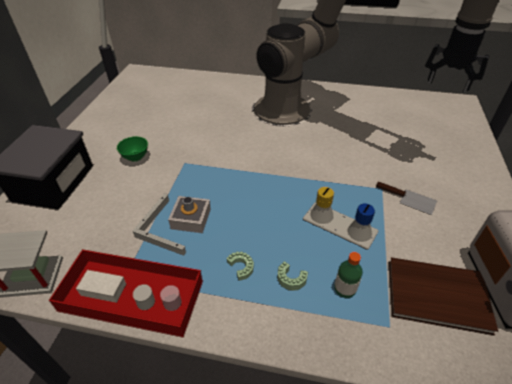

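The top view shows the burner at about (467,265) of 800x600, the fence's inside corner at (512,236), the yellow cap at (313,295), the blue cap at (267,277), the casts at (340,208) and (394,213), and the bottle at (284,205). The scene view agrees.

```bash
cat >h.py <<'E'
from station import *
import cv2,numpy as np
from scipy.spatial.transform import Rotation as R
def cam(n,o=None):
    c=get_calibration(n)
    if n=="wrist":
        m=c["mount"];Rt=R.from_rotvec(o["tool_rot"]).as_matrix()
        return c,Rt@m[:3,:3],o["position"]+Rt@m[:3,3]
    return c,R.from_rotvec(c["rotation"]).as_matrix(),np.array(c["xyz"])
def pt(n,px,z,o=None):
    c,M,p=cam(n,o);f=192/np.tan(np.radians(c["vertical_fov"]/2))
    px=np.atleast_2d(px).astype(float)
    d=np.c_[(px[:,0]-c["cx"])/f,-(px[:,1]-c["cy"])/f,-np.ones(len(px))]@M.T
    return p+d*((z-p[2])/d[:,2])[:,None]
def proj(n,P,o=None):
    c,M,p=cam(n,o);f=192/np.tan(np.radians(c["vertical_fov"]/2))
    q=(np.atleast_2d(P)-p)@M
    return np.c_[c["cx"]-f*q[:,0]/q[:,2],c["cy"]+f*q[:,1]/q[:,2]]
def go(P,yaw,n=""):
    """tool shift (cm) & turn (deg) to TCP P, pointing down, tool x at yaw"""
    o=observe();T=R.from_rotvec(o["tool_rot"])
    G=R.from_euler("z",yaw)*R.from_euler("x",np.pi)
    print(n,"shift",np.round(T.inv().apply(np.array(P)-o["position"])*100,1),"turn",np.round(np.degrees((T.inv()*G).as_rotvec()),1))
def st():
    o=observe();x=R.from_rotvec(o["tool_rot"]).as_matrix()
    print("t%.2f"%o["time"],"p",o["position"].round(4),"yaw %.3f"%np.arctan2(x[1,0],x[0,0]),"tilt",x[:2,2].round(3),"q",o["qpos"].round(2),"F",o["wrist_force"].round(1),"gap %.4f"%o["finger_gap"])
    return o
E
python3 - <<'E'
from h import *
st()
s=.64
for n,p,z in[("burner nozzle",(467,262),.075),("cornertop",(513,234),.028),("barA",(456,217),.028),("barB",(507,290),.028),("cap",(313,292),.1),("blue",(266,275),.1),("castb",(394,213),.02),("casta",(340,208),.02),("bottle",(280,198),.13),("bowl",(588,358),.05)]:
    print(n,pt("top",np.array(p)*s,z).round(3))
for n,p,z in[("nozzle",(187,203),.075),("cap",(325,191),.1),("blue",(366,207),.1)]:print("scene",n,pt("scene",p,z).round(3))
E
```

```text
t0.10 p [0.1877 0.4902 0.4041] yaw 2.776 tilt [-0.001 -0.001] q [ 1.06  0.34  1.52  0.    1.28 -0.15] F [ 0.2 -0.1  0.3] gap 0.0854
burner nozzle [[ 0.605 -0.161  0.075]]
cornertop [[ 0.68  -0.276  0.028]]
barA [[ 0.722 -0.143  0.028]]
barB [[ 0.547 -0.258  0.028]]
cap [[0.535 0.184 0.1  ]]
blue [[0.574 0.288 0.1  ]]
castb [[0.734 0.003 0.02 ]]
casta [[0.747 0.131 0.02 ]]
bottle [[0.74  0.255 0.13 ]]
bowl [[ 0.387 -0.432  0.05 ]]
scene nozzle [[ 0.617 -0.158  0.075]]
scene cap [[0.528 0.19  0.1  ]]
scene blue [[0.566 0.293 0.1  ]]
```

```bash
python3 - <<'E'
from h import *
go([0.60,-0.18,0.42],np.pi/2+.2-.4+1.57)
go([0.60,-0.18,0.42],2.776)
E
```

```text
shift [-62.5 -47.8  -1.5] turn [-0.1 -0.  -9.5]
 shift [-62.5 -47.8  -1.5] turn [-0.1 -0.  -0. ]
```

Emit:
send_rows(targets=[[[-5, -4, -1], [0, 0, -3], 8.5], [[-10, -8, -1.5], [0, 0, -6], 8.5], [[-14, -11, -1.5], [0, 0, -9.5], 8.5], [[-18, -14, -1.5], [0, 0, -9.5], 8.5], [[-22, -17, -1.5], [0, 0, -9.5], 8.5]])

```text
time: 0.6
position: [0.3174, 0.2754, 0.4191]
tool_rot: [-0.313, -3.126, 0.002]
wrist_force: [1.1, -0.4, 0.2]
finger_gap: 0.0851
```

```bash
python3 - <<'E'
from h import *
st();go([0.60,-0.18,0.42],2.94)
E
```

```text
t0.60 p [0.3174 0.2754 0.4191] yaw 2.942 tilt [-0.001 -0.001] q [ 0.53  0.14  1.76 -0.    1.25 -0.84] F [ 1.1 -0.4  0.2] gap 0.0851
 shift [-36.7 -39.   -0. ] turn [-0.1 -0.   0.1]
```

Emit:
send_rows(targets=[[[-3.4, -3.6, 0], [0, 0, 0], 8.5], [[-6.8, -7.2, 0], [0, 0, 0], 8.5], [[-10.2, -10.8, 0], [0, 0, 0], 8.5], [[-13.6, -14.4, 0], [0, 0, 0], 8.5], [[-17, -18, 0], [0, 0, 0], 8.5]])

```text
time: 1.1
position: [0.449, 0.0633, 0.4192]
tool_rot: [-0.313, -3.125, 0.002]
wrist_force: [0.7, 0.4, -0.5]
finger_gap: 0.0847
```

Emit:
send_rows(targets=[[[-4, -4.2, 0], [0, 0, 0], 8.5], [[-8, -8.4, 0], [0, 0, 0], 8.5], [[-12, -12.6, 0], [0, 0, 0], 8.5], [[-16, -17, 0], [0, 0, 0], 8.5], [[-19.7, -21, 0], [0, 0, 0], 8.5]])

```text
time: 1.6
position: [0.5803, -0.1494, 0.4188]
tool_rot: [-0.313, -3.124, 0.001]
wrist_force: [0.1, -0.0, 0.3]
finger_gap: 0.0853
```

```bash
python3 - <<'E'
from h import *
import pickle
o=st();a=camera("wrist");cv2.imwrite("pics/w1.png",a[:,:,::-1]);pickle.dump(o,open("w1.pkl","wb"))
E
```

```text
t1.60 p [ 0.5803 -0.1494  0.4188] yaw 2.942 tilt [-0.002 -0.001] q [-0.38  0.47  1.28 -0.    1.39 -1.75] F [ 0.1 -0.   0.3] gap 0.0853
```

View pics/w1.png

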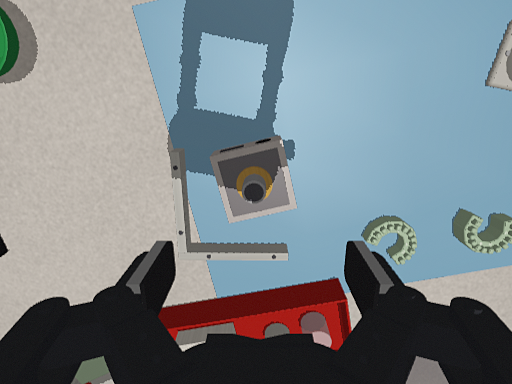

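The wrist view shows the burner's nozzle top at (254,187), the housing corners at about (211,157), (281,137), (297,206) and (230,222), and the fence corner near (187,245) with its bars running up and to the right. Zooming in for edges.

```bash
python3 - <<'E'
import cv2
a=cv2.imread("pics/w1.png")[125:275,155:315]
cv2.imwrite("pics/w1z.png",cv2.resize(a,None,fx=4,fy=4,interpolation=cv2.INTER_CUBIC))
E
```

```text
(no output)
```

View pics/w1z.png

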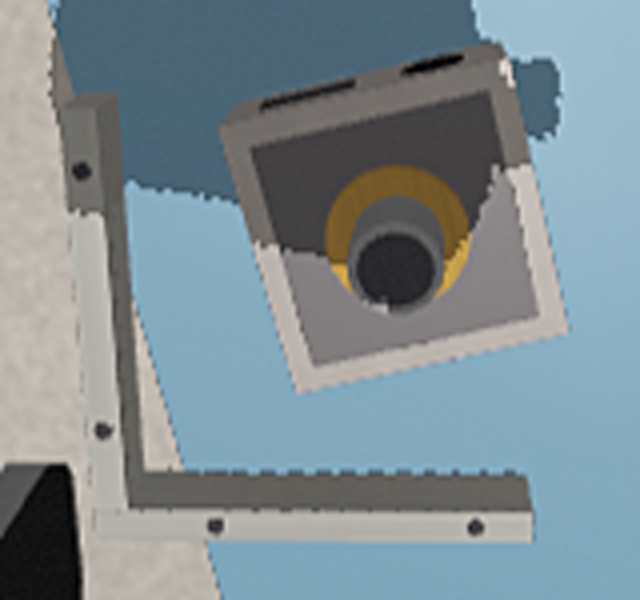

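```bash
python3 - <<'E'
from h import *
import pickle
o=pickle.load(open("w1.pkl","rb"))
f=lambda p,z:pt("wrist",np.array(p)/4+[155-.4,125-.4],z,o)[:,:2]
c=f([(128,509),(98,98),(531,512)],.028);b=f([(143,470),(528,475)],0)
print(c.round(4),"bot",b.round(4))
ang=lambda v:np.arctan2(v[1],v[0])
print("bars",np.linalg.norm(c[1]-c[0]),ang(c[0]-c[1]),np.linalg.norm(c[2]-c[0]),ang(c[2]-c[0])-np.pi/2,"bot",ang(b[1]-b[0])-np.pi/2)
k=f([(221,128),(298,392),(568,330),(512,72)],.04)
print(k.round(4),"mid",k.mean(0).round(4),[ (round(np.linalg.norm(k[i]-k[i-1]),4),round(ang(k[i]-k[i-1]),3)) for i in range(4)])
print("nozzle",f([(396,268)],.075).round(4))
E
```

```text
[[ 0.6874 -0.274 ]
 [ 0.5483 -0.2444]
 [ 0.7159 -0.1386]] bot [[ 0.6873 -0.2751]
 [ 0.7172 -0.1374]]
bars 0.14222313876016482 -0.20969223438359297 0.13833727174531704 -0.2072822089121693 bot -0.21343790114934214
[[ 0.5629 -0.2072]
 [ 0.6512 -0.2043]
 [ 0.6473 -0.116 ]
 [ 0.5636 -0.119 ]] mid [ 0.6062 -0.1616] [(np.float64(0.0881), np.float64(-1.579)), (np.float64(0.0884), np.float64(0.032)), (np.float64(0.0884), np.float64(1.615)), (np.float64(0.0838), np.float64(-3.105))]
nozzle [[ 0.605  -0.1618]]
```

```bash
python3 - <<'E'
from h import *
go([0.6053,-0.1617,0.30],3.18);go([0.6053,-0.1617,0.226],3.18)
E
```

```text
shift [-2.3 -0.1 11.8] turn [ -0.3   0.  -13.9]
 shift [-2.3 -0.1 19.1] turn [ -0.3   0.  -13.9]
```

Emit:
send_rows(targets=[[[-1, -0.1, 4], [0, 0, -5], 8.5], [[-2.3, -0.1, 8], [0, 0, -10], 8.5], [[-2.3, -0.1, 11], [0, 0, -13.9], 8.5], [[-2.3, -0.1, 13], [0, 0, -13.9], 8.5], [[-2.3, -0.1, 14], [0, 0, -13.9], 8.5]])

```text
time: 2.15
position: [0.6046, -0.1616, 0.2746]
tool_rot: [0.06, -3.136, 0.004]
wrist_force: [-0.5, -0.4, 0.5]
finger_gap: 0.085
```

```bash
python3 - <<'E'
from h import *
import pickle
o=st();a=camera("wrist");cv2.imwrite("pics/w2.png",a[:,:,::-1]);pickle.dump(o,open("w2.pkl","wb"))
go([0.6053,-0.1617,0.226],3.18)
print(proj("wrist",[[0.6053,-0.1617,0.075]],o))
E
```

```text
t2.15 p [ 0.6046 -0.1616  0.2746] yaw -3.103 tilt [-0.005 -0.003] q [-0.38  0.64  1.4  -0.    1.11 -1.99] F [-0.5 -0.4  0.5] gap 0.0850
 shift [-0.1 -0.   4.8] turn [-0.1 -0.3  0. ]
[[260.58394439 226.83066373]]
```

View pics/w2.png

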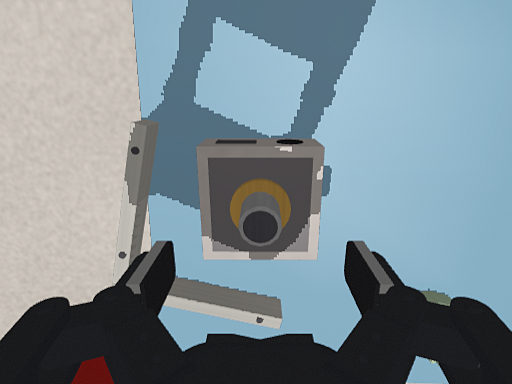

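The nozzle top at (260,226) is where it was predicted, and the fingers straddle it. Descend and grip.

Emit:
send_rows(targets=[[[-0.1, 0, 2], [0, 0, 0], 8.5], [[-0.1, 0, 4], [0, 0, 0], 8.5], [[-0.1, 0, 4.8], [0, 0, 0], 7], [[-0.1, 0, 4.8], [0, 0, 0], 5], [[-0.1, 0, 4.8], [0, 0, 0], 1.5]])

```text
time: 2.7
position: [0.6057, -0.1617, 0.2275]
tool_rot: [0.06, -3.138, 0.005]
wrist_force: [0.1, 0.3, 1.2]
finger_gap: 0.0435
```

Emit:
send_rows(targets=[[[0, 0, 0], [0, 0, 0], 1], [[0, 0, 0], [0, 0, 0], 1], [[0, 0, 0], [0, 0, 0], 1], [[0, 0, 0], [0, 0, 0], 1], [[0, 0, 0], [0, 0, 0], 1]])

```text
time: 3.2
position: [0.6061, -0.1618, 0.229]
tool_rot: [0.06, -3.14, 0.007]
wrist_force: [-0.6, 1.0, 6.5]
finger_gap: 0.0261
```

```bash
python3 - <<'E'
from h import *
st();go([0.6527,-0.2211,0.226],2.942)
t=-.21;c=np.array([.6873,-.2745]);M=np.array([[np.cos(t),-np.sin(t)],[np.sin(t),np.cos(t)]])
for q in[(-.060,.060),(-.05,.05),(-.044,.044)]:go([*(c+M@q),0.226],2.942,q)
E
```

```text
t3.20 p [ 0.6061 -0.1618  0.229 ] yaw -3.103 tilt [-0.001 -0.004] q [-0.38  0.7   1.43 -0.    1.01 -1.99] F [-0.6  1.   6.5] gap 0.0261
 shift [-4.4 -6.1  0.3] turn [-0.2 -0.  13.6]
(-0.06, 0.06) shift [-3.3 -4.3  0.3] turn [-0.2 -0.  13.6]
(-0.05, 0.05) shift [-4.1 -5.5  0.3] turn [-0.2 -0.  13.6]
(-0.044, 0.044) shift [-4.5 -6.2  0.3] turn [-0.2 -0.  13.6]
```

Emit:
send_rows(targets=[[[-0.6, -0.8, 0], [0, 0, 3], 1], [[-1.2, -1.7, 0], [0, 0, 6], 1], [[-1.9, -2.6, 0], [0, 0, 9], 1], [[-2.6, -3.4, 0], [0, 0, 12], 1], [[-3.2, -4.2, 0], [0, 0, 14], 1]])

```text
time: 3.7
position: [0.6398, -0.2025, 0.2291]
tool_rot: [-0.325, -3.123, 0.005]
wrist_force: [-2.0, 2.4, -1.0]
finger_gap: 0.0262
```

```bash
python3 - <<'E'
from h import *
import pickle
o=st();a=camera("wrist");cv2.imwrite("pics/w3.png",a[:,:,::-1]);pickle.dump(o,open("w3.pkl","wb"))
E
```

```text
t3.70 p [ 0.6398 -0.2025  0.2291] yaw 2.934 tilt [-0.002 -0.003] q [-0.42  0.77  1.28 -0.    1.09 -1.78] F [-2.   2.4 -1. ] gap 0.0262
```

View pics/w3.png

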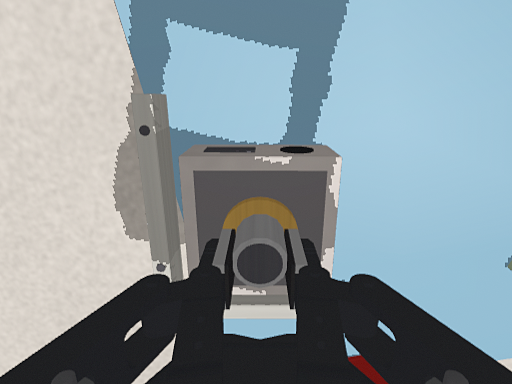

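The burner turned with the fingers and is now nearly parallel to the left bar. Push on into the corner.

Emit:
send_rows(targets=[[[-0.4, -0.4, 0], [0, 0, 0], 1], [[-0.8, -0.8, 0], [0, 0, 0], 1], [[-1.2, -1.1, 0], [0, 0, 0], 1], [[-1.5, -1.4, 0], [0, 0, 0], 1], [[-1.7, -1.6, 0], [0, 0, 0], 1]])

```text
time: 4.25
position: [0.6531, -0.2212, 0.2294]
tool_rot: [-0.327, -3.12, -0.001]
wrist_force: [-11.8, 17.4, 12.6]
finger_gap: 0.0262
```

```bash
cat >>h.py <<'E'
def fen(p):
    t=-.21;M=np.array([[np.cos(t),-np.sin(t)],[np.sin(t),np.cos(t)]])
    return ((np.array(p[:2])-[.6873,-.2745])@M).round(4)
E
python3 - <<'E'
from h import *
o=st();print(fen(o["position"]),fen(o["wrist_force"]+[.6873,-.2745,0]))
E
```

```text
t4.25 p [ 0.6531 -0.2212  0.2294] yaw 2.933 tilt [-0.005  0.001] q [-0.44  0.8   1.22 -0.    1.13 -1.8 ] F [-11.8  17.4  12.6] gap 0.0262
[-0.0446  0.045 ] [-15.1885  14.5921]
```

Emit:
send_rows(targets=[[[-0.1, -0.1, 0], [0, 0, 0], 1], [[-0.2, -0.2, 0], [0, 0, 0], 1], [[-0.3, -0.3, 0], [0, 0, 0], 1], [[-0.3, -0.3, 0], [0, 0, 0], 1], [[-0.3, -0.3, 0], [0, 0, 0], 1]])

```text
time: 4.75
position: [0.6546, -0.2223, 0.2297]
tool_rot: [-0.325, -3.114, -0.008]
wrist_force: [-8.6, 12.4, 9.5]
finger_gap: 0.026
```

```bash
python3 - <<'E'
from h import *
o=st();print(fen(o["position"]),fen(o["wrist_force"]+[.6873,-.2745,0]),o["moment"])
E
```

```text
t4.75 p [ 0.6546 -0.2223  0.2297] yaw 2.934 tilt [-0.01   0.006] q [-0.44  0.81  1.21  0.    1.14 -1.8 ] F [-8.6 12.4  9.5] gap 0.0260
[-0.0429  0.0443] [-10.973   10.3511] [2.09835404 1.51308729 0.0200464 ]
```

Emit:
send_rows(targets=[[[0, 0, 0], [0, 0, 0], 1], [[0, 0, 0], [0, 0, 0], 4], [[0, 0, 0], [0, 0, 0], 7], [[0, 0, 0], [0, 0, 0], 8], [[0, 0, 0], [0, 0, 0], 8]])

```text
time: 5.25
position: [0.6547, -0.2227, 0.2299]
tool_rot: [-0.325, -3.115, -0.008]
wrist_force: [0.2, -0.4, -1.3]
finger_gap: 0.0799
```

Emit:
send_rows(targets=[[[0, 0, -2], [0, 0, 0], 8], [[0, 0, -6], [0, 0, 0], 8], [[0, 0, -10], [0, 0, 0], 8], [[0, 0, -13], [0, 0, 0], 8], [[2, 0, -13], [0, 0, 0], 8]])

```text
time: 5.75
position: [0.6378, -0.22, 0.3658]
tool_rot: [0.326, 3.123, 0.001]
wrist_force: [-0.2, -0.4, 0.7]
finger_gap: 0.0797
```

```bash
python3 - <<'E'
from h import *
import pickle
o=st();a=camera("wrist");cv2.imwrite("pics/w4.png",a[:,:,::-1]);pickle.dump(o,open("w4.pkl","wb"))
p=proj("wrist",[[.6527,-.2211,.04]],o)[0].astype(int);x0,y0=p-[95,85];x0=max(x0,0);y0=max(y0,0);print(x0,y0)
cv2.imwrite("pics/w4z.png",cv2.resize(a[y0:y0+145,x0:x0+195,::-1],None,fx=4,fy=4,interpolation=cv2.INTER_CUBIC))
E
```

```text
t5.75 p [ 0.6378 -0.22    0.3658] yaw 2.934 tilt [0.002 0.001] q [-0.45  0.65  1.12  0.    1.37 -1.81] F [-0.2 -0.4  0.7] gap 0.0797
166 100
```

View pics/w4z.png

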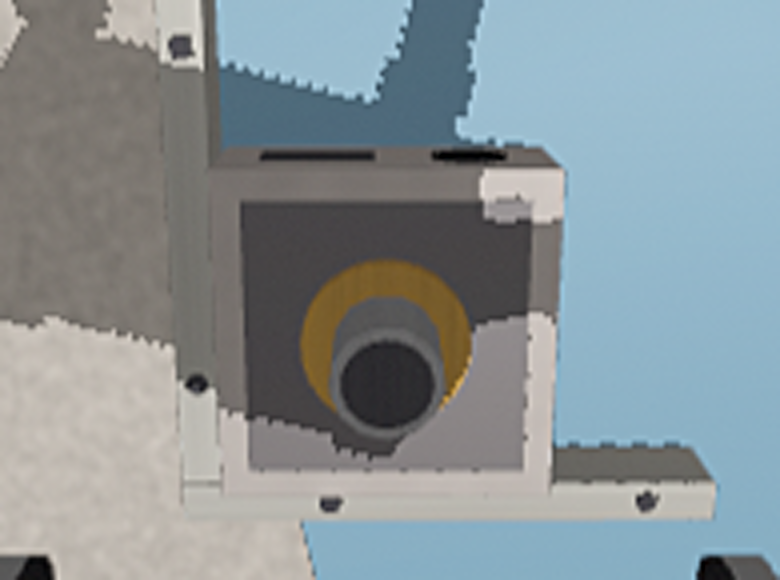

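```bash
python3 - <<'E'
from h import *
import pickle
o=pickle.load(open("w4.pkl","rb"))
f=lambda p,z:pt("wrist",np.array(p)/4+[166-.4,100-.4],z,o)[:,:2]
for n,p,z in[("tops",[(210,168),(565,170),(551,493),(223,493)],.04),("nozzle",[(388,384)],.075),("bar right edge top inner",[(560,482),(712,483)],.028)]:print(n,[fen(q) for q in f(p,z)])
# next: cap approach
go([.5315,.187,.40],2.4,"cap")
E
```

```text
tops [array([-0.0906,  0.0016]), array([-0.0903,  0.09  ]), array([-0.0023,  0.0907]), array([-0.0021,  0.0015])]
nozzle [array([-0.046 ,  0.0458])]
bar right edge top inner [array([-0.0001,  0.0951]), array([1.00e-04, 1.38e-01])]
cap shift [18.5 37.6 -3.5] turn [ 0.  -0.4 30.6]
```

The burner measures at (-46, +46) mm in the fence frame, within 1.3 mm of flush, and square to a few mrad. On to the cap.

Emit:
send_rows(targets=[[[1, 2, -3], [0, 0, 0], 8.5], [[3, 6, -3.5], [0, 0, 4], 8.5], [[5, 10, -3.5], [0, 0, 10], 8.5], [[7, 14, -3.5], [0, 0, 16], 8.5], [[9, 18, -3.5], [0, 0, 22], 8.5]])

```text
time: 6.3
position: [0.5835, -0.0232, 0.399]
tool_rot: [-0.922, -2.996, -0.003]
wrist_force: [0.6, 1.2, -0.3]
finger_gap: 0.085
```

```bash
python3 - <<'E'
from h import *
st();go([.5315,.187,.40],2.4,"cap")
E
```

```text
t6.30 p [ 0.5835 -0.0232  0.399 ] yaw 2.544 tilt [-0.006  0.004] q [-0.17  0.46  1.36  0.    1.33 -1.15] F [ 0.6  1.2 -0.3] gap 0.0850
cap shift [16.1 14.5  0. ] turn [-0.  -0.4  8.3]
```

Emit:
send_rows(targets=[[[3.5, 3.2, 0], [0, 0, 2], 8.5], [[7, 6.4, 0], [0, 0, 4], 8.5], [[10.5, 9.6, 0], [0, 0, 6], 8.5], [[14, 12.6, 0], [0, 0, 8], 8.5], [[16.1, 14.5, 0], [0, -0.4, 8.3], 8.5]])

```text
time: 6.8
position: [0.5308, 0.19, 0.3998]
tool_rot: [-1.137, -2.928, 0.001]
wrist_force: [-1.1, -0.5, 0.9]
finger_gap: 0.0854
```

```bash
python3 - <<'E'
from h import *
import pickle
o=st();a=camera("wrist");cv2.imwrite("pics/w5.png",a[:,:,::-1]);pickle.dump(o,open("w5.pkl","wb"))
hsv=cv2.cvtColor(a,cv2.COLOR_RGB2HSV);m=cv2.inRange(hsv,(20,120,60),(35,255,255))
n,l,s,c=cv2.connectedComponentsWithStats(m);print([(tuple(s[i]),c[i].round(1)) for i in range(1,n) if s[i][4]>100])
print(proj("wrist",[[.5315,.187,.1]],o))
E
```

```text
t6.80 p [0.5308 0.19   0.3998] yaw 2.400 tilt [-0.001 -0.   ] q [ 0.21  0.42  1.42 -0.    1.3  -0.62] F [-1.1 -0.5  0.9] gap 0.0854
[((np.int32(238), np.int32(149), np.int32(44), np.int32(49), np.int32(1469)), array([259.2, 172.6]))]
[[258.21116663 181.62349234]]
```

View pics/w5.png

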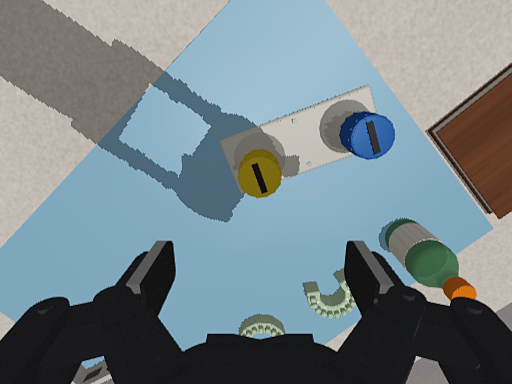

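The cap's top is centred near (260,178), with its bar from (255,164) to (266,193). The blue cap's bar is centred at (374,137).

```bash
python3 - <<'E'
from h import *
import pickle
o=pickle.load(open("w5.pkl","rb"))
a=cv2.imread("pics/w5.png");hsv=cv2.cvtColor(a,cv2.COLOR_BGR2HSV)
sub=(hsv[:,:,2]<60).astype(np.uint8);sub[:155]=0;sub[200:]=0;sub[:,:245]=0;sub[:,275:]=0
n,l,s,c=cv2.connectedComponentsWithStats(sub);i=1+np.argmax(s[1:,4]);print(s[i],c[i])
P=pt("wrist",[c[i],(260,177.5),(374,137),(255,164),(266,193)],.1,o);print(P.round(4),np.linalg.norm(P[0]-P[2]),np.linalg.norm(P[3]-P[4]))
for z in(.30,.252):go([*P[0][:2],z],2.4)
E
```

```text
[252 163  15  31 182] [259.02197802 177.78571429]
[[0.5292 0.1901 0.1   ]
 [0.5296 0.191  0.1   ]
 [0.5711 0.2927 0.1   ]
 [0.5169 0.1964 0.1   ]
 [0.5449 0.1848 0.1   ]] 0.11077764414215299 0.03033212224096759
 shift [-0.1 -0.2 10. ] turn [ 0.  -0.1  0.2]
 shift [-0.1 -0.3 14.8] turn [ 0.  -0.1  0.2]
```

Emit:
send_rows(targets=[[[0, -0.1, 4], [0, 0, 0], 8.5], [[0, -0.1, 8], [0, 0, 0], 8.5], [[0, -0.1, 12], [0, 0, 0], 8.5], [[0, -0.1, 14], [0, 0, 0], 8.5], [[0, -0.1, 14.8], [0, 0, 0], 8.5]])

```text
time: 7.35
position: [0.5288, 0.1917, 0.2491]
tool_rot: [-1.133, -2.925, 0.003]
wrist_force: [0.1, -0.3, 1.1]
finger_gap: 0.0852
```

Emit:
send_rows(targets=[[[0, 0, 0], [0, 0, 0], 6], [[0, 0, 0], [0, 0, 0], 4], [[0, 0, 0], [0, 0, 0], 3], [[0, 0, 0], [0, 0, 0], 3], [[0, 0, 0], [0, 0, 0], 3]])

```text
time: 7.85
position: [0.5294, 0.1918, 0.2508]
tool_rot: [-1.134, -2.928, -0.0]
wrist_force: [0.7, 0.5, 5.3]
finger_gap: 0.0401
```

```bash
python3 - <<'E'
from h import *
o=st();print(o["moment"])
E
```

```text
t7.85 p [0.5294 0.1918 0.2508] yaw 2.403 tilt [-0.002  0.001] q [ 0.21  0.57  1.61  0.    0.96 -0.62] F [0.7 0.5 5.3] gap 0.0401
[-0.11194117 -0.03438565  0.04272133]
```

Emit:
send_rows(targets=[[[0, 0, 0], [0, 0, -5], 3], [[0, 0, 0], [0, 0, -10], 3], [[0, 0, 0], [0, 0, -15], 3], [[0, 0, 0], [0, 0, -20], 3], [[0, 0, 0], [0, 0, -25], 3]])

```text
time: 8.35
position: [0.5295, 0.1928, 0.2516]
tool_rot: [-0.471, -3.105, -0.007]
wrist_force: [-0.7, 11.8, 0.9]
finger_gap: 0.0399
```

```bash
python3 - <<'E'
from h import *
o=st();print(o["moment"])
a=camera("wrist");cv2.imwrite("pics/w6.png",a[:,:,::-1])
cv2.imwrite("pics/w6z.png",cv2.resize(a[150:370,150:370,::-1],None,fx=2,fy=2))
E
```

```text
t8.35 p [0.5295 0.1928 0.2516] yaw 2.840 tilt [-0.     0.005] q [ 0.21  0.57  1.61  0.01  0.96 -1.06] F [-0.7 11.8  0.9] gap 0.0399
[ 1.99028004  0.17948707 -0.84586874]
```

View pics/w6z.png

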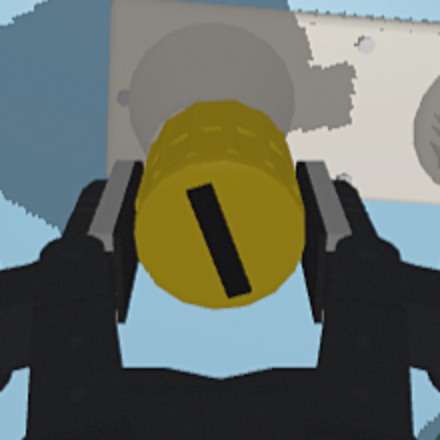

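```bash
cat >>h.py <<'E'
def bar(a,o,z=.1):
    g=(a.max(2)<60).astype(np.uint8);y=cv2.inRange(cv2.cvtColor(a,cv2.COLOR_RGB2HSV),(20,120,40),(35,255,255))
    h=cv2.convexHull(cv2.findNonZero(y));m=np.zeros_like(g);cv2.fillConvexPoly(m,h,1);m=cv2.erode(m,np.ones((7,7)))
    n,l,s,c=cv2.connectedComponentsWithStats(g&m);i=1+np.argmax(s[1:,4])
    P=pt("wrist",np.argwhere(l==i)[:,::-1],z,o)[:,:2];w,v=np.linalg.eigh(np.cov(P.T));v=v[:,1]
    print("bar centre",P.mean(0).round(4),"angle",round(np.arctan2(v[1],v[0])%np.pi,3),"len",(w[1]*12)**.5,"n",s[i,4])
E
python3 - <<'E'
from h import *
import pickle
bar(cv2.imread("pics/w5.png")[:,:,::-1].copy(),pickle.load(open("w5.pkl","rb")))
bar(cv2.imread("pics/w6.png")[:,:,::-1].copy(),observe())
E
```

```text
bar centre [0.5291 0.1902] angle 2.735 len 0.029656693878328273 n 182
bar centre [0.5303 0.193 ] angle 0.026 len 0.030715311016561987 n 729
```

The cap's bar turned 0.433 rad along with the fingers (2.735 to 3.168). That is past any wrong-way stop of 0.3 rad, so this is the loosening direction. Carry on to 1.25 rad.

Emit:
send_rows(targets=[[[0, 0, 0], [0, 0, -5], 3], [[0, 0, 0], [0, 0, -10], 3], [[0, 0, 0], [0, 0, -15], 3], [[0, 0, 0], [0, 0, -20], 3], [[0, 0, 0], [0, 0, -25], 3]])

```text
time: 8.9
position: [0.5295, 0.1929, 0.2524]
tool_rot: [-0.222, 3.134, 0.009]
wrist_force: [-2.5, -1.5, 4.2]
finger_gap: 0.0399
```

```bash
python3 - <<'E'
from h import *
o=st();print(o["moment"]);bar(camera("wrist"),o)
E
```

```text
t8.90 p [0.5295 0.1929 0.2524] yaw -3.000 tilt [-0.     0.006] q [ 0.21  0.57  1.61  0.01  0.96 -1.5 ] F [-2.5 -1.5  4.2] gap 0.0399
[-0.12020703  0.53831537 -1.11403225]
bar centre [0.5302 0.1931] angle 0.195 len 0.030368554792601716 n 701
```

```bash
python3 - <<'E'
from h import *
o=observe();a=camera("wrist");bar(a,o);cv2.imwrite("pics/w7.png",a[:,:,::-1])
cv2.imwrite("pics/w7z.png",cv2.resize(a[150:370,150:370,::-1],None,fx=2,fy=2))
E
```

```text
bar centre [0.5304 0.1931] angle 0.184 len 0.03029342941784898 n 699
```

View pics/w7z.png

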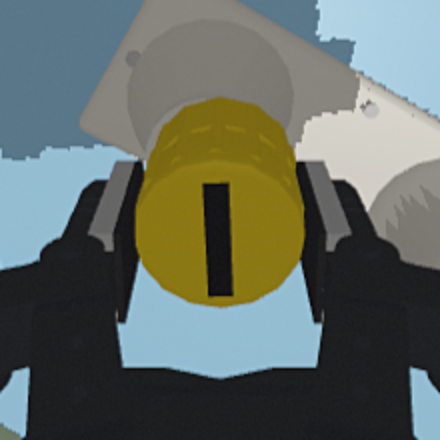

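The fingers slipped about 0.27 rad round the cap (its bar is now nearly upright in the image) against 1.1 Nm, which suggests a springy hard stop and so the wrong way. Opening the fingers will show whether it springs back.

Emit:
send_rows(targets=[[[0, 0, 0], [0, 0, 0], 5], [[0, 0, 0], [0, 0, 0], 6], [[0, 0, 0], [0, 0, 0], 6], [[0, 0, 0], [0, 0, 0], 6], [[0, 0, 0], [0, 0, 0], 6]])

```text
time: 9.5
position: [0.5293, 0.193, 0.2523]
tool_rot: [0.222, -3.133, -0.008]
wrist_force: [-0.3, -0.1, -0.1]
finger_gap: 0.0602
```

```bash
python3 - <<'E'
from h import *
o=st();print(o["moment"]);bar(camera("wrist"),o)
go([.5295,.1915,.2515],-3.0)
E
```

```text
t9.50 p [0.5293 0.193  0.2523] yaw -3.000 tilt [-0.001  0.005] q [ 0.21  0.57  1.61  0.01  0.96 -1.5 ] F [-0.3 -0.1 -0.1] gap 0.0602
[ 0.03028229 -0.04959881 -0.01667416]
bar centre [0.5313 0.1913] angle 0.163 len 0.030618762762594322 n 712
 shift [-0.  -0.1  0.1] turn [0.3 0.  0. ]
```

The cap stayed put 0.57 rad past its start, so it isn't springy. The resistance may come from my being about 2 mm off its axis. I'll regrip on the free cap's centre and turn further the same way.

```bash
python3 - <<'E'
from h import *
go([.5300,.1912,.251],-3.0)
E
```

```text
shift [-0.1 -0.2  0.1] turn [0.3 0.  0. ]
```

Emit:
send_rows(targets=[[[-0.1, -0.2, 0.1], [0.3, 0, 0], 6], [[-0.1, -0.2, 0.1], [0.3, 0, 0], 5], [[-0.1, -0.2, 0.1], [0.3, 0, 0], 3], [[-0.1, -0.2, 0.1], [0.3, 0, 0], 3], [[-0.1, -0.2, 0.1], [0.3, 0, 0], 3]])

```text
time: 10.05
position: [0.5303, 0.1923, 0.252]
tool_rot: [-0.222, 3.133, 0.004]
wrist_force: [-1.1, 6.5, 2.6]
finger_gap: 0.0406
```

Emit:
send_rows(targets=[[[0, 0, 0], [0, 0, -3], 3], [[0, 0, 0], [0, 0, -6], 3], [[0, 0, 0], [0, 0, -9], 3], [[0, 0, 0], [0, 0, -12], 3], [[0, 0, 0], [0, 0, -12], 3]])

```text
time: 10.55
position: [0.5289, 0.1922, 0.2522]
tool_rot: [0.55, -3.089, -0.004]
wrist_force: [-8.0, -2.0, 8.5]
finger_gap: 0.0405
```

```bash
python3 - <<'E'
from h import *
o=st();print(o["moment"]);bar(camera("wrist"),o)
E
```

```text
t10.55 p [0.5289 0.1922 0.2522] yaw -2.789 tilt [-0.004  0.002] q [ 0.21  0.57  1.61  0.    0.96 -1.71] F [-8.  -2.   8.5] gap 0.0405
[0.0452919  1.52468043 0.02048317]
bar centre [0.5313 0.1929] angle 0.16 len 0.030052251444501896 n 693
```

The cap did not follow this time (0.16). Try the other way.

Emit:
send_rows(targets=[[[0, 0, 0], [0, 0, 5], 3], [[0, 0, 0], [0, 0, 10], 3], [[0, 0, 0], [0, 0, 15], 3], [[0, 0, 0], [0, 0, 20], 3], [[0, 0, 0], [0, 0, 25], 3]])

```text
time: 11.1
position: [0.5288, 0.1912, 0.2521]
tool_rot: [-0.139, -3.133, 0.0]
wrist_force: [-2.0, -3.3, 0.6]
finger_gap: 0.0399
```

```bash
python3 - <<'E'
from h import *
o=st();print(o["moment"]);bar(camera("wrist"),o)
E
```

```text
t11.10 p [0.5288 0.1912 0.2521] yaw 3.053 tilt [-0.005 -0.   ] q [ 0.21  0.57  1.61  0.    0.96 -1.27] F [-2.  -3.3  0.6] gap 0.0399
[-0.69582345  0.19465265 -0.00835567]
bar centre [0.5309 0.1901] angle 2.866 len 0.03033508357733965 n 696
```

The cap follows freely this way, with almost no moment (3.30 to 2.866). Continue clockwise past its start.

Emit:
send_rows(targets=[[[0, 0, 0], [0, 0, 6], 3], [[0, 0, 0], [0, 0, 12], 3], [[0, 0, 0], [0, 0, 18], 3], [[0, 0, 0], [0, 0, 24], 3], [[0, 0, 0], [0, 0, 30], 3]])

```text
time: 11.65
position: [0.5287, 0.1913, 0.2521]
tool_rot: [-0.957, -2.987, 0.003]
wrist_force: [0.4, 0.2, -0.1]
finger_gap: 0.0403
```

```bash
python3 - <<'E'
from h import *
o=st();print(o["moment"]);bar(camera("wrist"),o)
E
```

```text
t11.65 p [0.5287 0.1913 0.2521] yaw 2.521 tilt [-0.005  0.   ] q [ 0.21  0.57  1.61  0.    0.96 -0.74] F [ 0.4  0.2 -0.1] gap 0.0403
[-0.01651117 -0.02212356 -0.00301056]
bar centre [0.53   0.1888] angle 2.334 len 0.03035608041057206 n 695
```

Emit:
send_rows(targets=[[[0, 0, 0], [0, 0, 8], 3], [[0, 0, 0], [0, 0, 16], 3], [[0, 0, 0], [0, 0, 24], 3], [[0, 0, 0], [0, 0, 32], 3], [[0, 0, 0], [0, 0, 40], 3]])

```text
time: 12.2
position: [0.5287, 0.1913, 0.252]
tool_rot: [-1.932, -2.472, 0.005]
wrist_force: [-0.3, -0.2, -0.7]
finger_gap: 0.0401
```

```bash
python3 - <<'E'
from h import *
o=st();print(o["moment"]);bar(camera("wrist"),o)
E
```

```text
t12.20 p [0.5287 0.1913 0.252 ] yaw 1.815 tilt [-0.005  0.   ] q [ 0.21  0.57  1.61  0.    0.96 -0.03] F [-0.3 -0.2 -0.7] gap 0.0401
[ 0.0071233   0.01547751 -0.01806743]
bar centre [0.5281 0.188 ] angle 1.627 len 0.03049282952071145 n 698
```

Emit:
send_rows(targets=[[[0, 0, 0], [0, 0, 4], 3], [[0, 0, 0], [0, 0, 8], 3], [[0, 0, 0], [0, 0, 8], 3], [[0, 0, -0.4], [0, 0, 8], 3], [[0, 0, -0.8], [0, 0, 8], 3]])

```text
time: 12.75
position: [0.5287, 0.1914, 0.2602]
tool_rot: [-2.104, -2.327, 0.006]
wrist_force: [-1.2, 1.0, -1.2]
finger_gap: 0.0404
```

```bash
python3 - <<'E'
from h import *
o=st();bar(camera("wrist"),o,.108)
E
```

```text
t12.75 p [0.5287 0.1914 0.2602] yaw 1.671 tilt [-0.006  0.   ] q [0.21 0.56 1.6  0.   0.98 0.11] F [-1.2  1.  -1.2] gap 0.0404
bar centre [0.5275 0.1879] angle 1.484 len 0.030479666479330692 n 700
```

Lifting freely (-1.2 N, about the cap's weight). Raise it about 9 cm more.

Emit:
send_rows(targets=[[[0, 0, -1.5], [0, 0, 0], 3], [[0, 0, -3.5], [0, 0, 0], 3], [[0, 0, -5.5], [0, 0, 0], 3], [[0, 0, -7.5], [0, 0, 0], 3], [[0, 0, -8.5], [0, 0, 0], 3]])

```text
time: 13.3
position: [0.5295, 0.1915, 0.348]
tool_rot: [-2.105, -2.329, 0.001]
wrist_force: [0.9, -0.2, 0.4]
finger_gap: 0.0404
```

Emit:
send_rows(targets=[[[0, 0, 0], [0, 0, 0], 3], [[0, 0, 0], [0, 0, 0], 3], [[0, 0, 0], [0, 0, 0], 3], [[0, 0, 0], [0, 0, 0], 3], [[0, 0, 0], [0, 0, 0], 3]])

```text
time: 13.8
position: [0.5294, 0.1914, 0.3472]
tool_rot: [-2.104, -2.329, 0.003]
wrist_force: [1.0, 0.5, -0.1]
finger_gap: 0.0402
```

```bash
python3 - <<'E'
from h import *
o=st();a=camera("wrist");bar(a,o,.193)
t=camera("top");s=camera("scene")
c=proj("top",[[.653,-.221,.03]])[0].astype(int)
A=cv2.resize(t[100:220,160:360,::-1],(800,480))[:, :]
B=cv2.resize(s[130:310,110:400,::-1],(480,298));
out=np.zeros((600,800,3),np.uint8);out[:298,:480]=B;out[300:,:400]=cv2.resize(a[:,:,::-1],(400,300));
out[300:,400:]=cv2.resize(t[c[1]-30:c[1]+30,c[0]-40:c[0]+40,::-1],(400,300),interpolation=cv2.INTER_CUBIC)
cv2.imwrite("pics/end.png",out);cv2.imwrite("pics/t1.png",t[:,:,::-1])
d=cv2.absdiff(cv2.imread("pics/t0.png"),t[:,:,::-1]).max(2)
for n,p in dict(casta=(.747,.131),castb=(.734,.003),bottle=(.74,.255),bowl=(.387,-.432)).items():
    q=proj("top",[[*p,.02]])[0].astype(int);print(n,d[q[1]-14:q[1]+14,q[0]-14:q[0]+14].mean())
E
```

```text
t13.80 p [0.5294 0.1914 0.3472] yaw 1.672 tilt [-0.003  0.001] q [0.21 0.46 1.5  0.   1.18 0.11] F [ 1.   0.5 -0.1] gap 0.0402
bar centre [0.5288 0.1866] angle 1.484 len 0.030991423720164894 n 712
casta 11.572704081632653
castb 11.733418367346939
bottle 11.084183673469388
bowl 7.836734693877551
```

View pics/end.png

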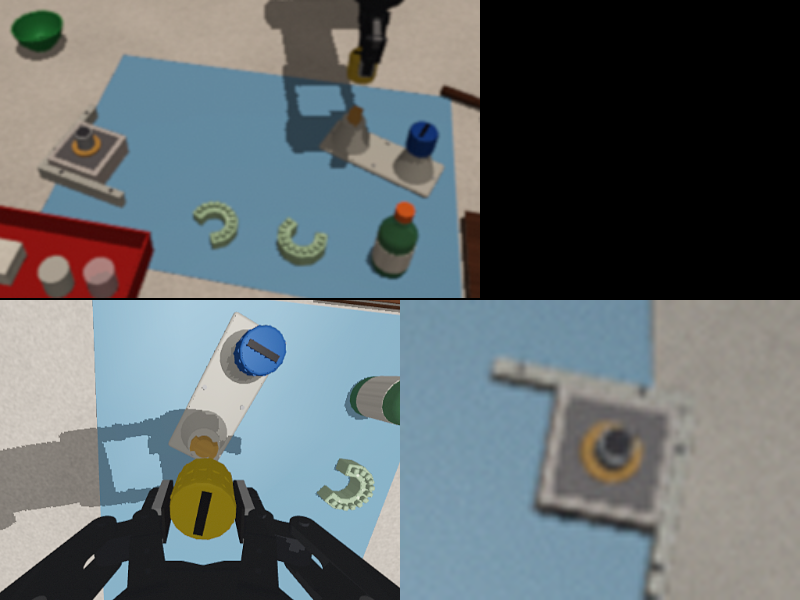

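The cap is in the fingers and the brass neck is bare. The burner sits in its corner and the casts and bottle look where they were. Handing in.

```bash
python3 -c "
from station import *
print(hand_in())"
```

```text
the job is handed in; nothing more can be done
None
```

I pushed the burner into the fence corner, took the yellow cap off, and handed the job in after about 14 s with the cap still held. The hand-in gave no verdict.

- **Burner:** I gripped it by the nozzle, turned it about 14° and pressed it into the corner until I felt about 15 N from each bar. After release it measured about (-46, +46) mm in the fence frame, against (-45, +45) when flush. It was square to a few thousandths of a rad. That is inside the 3 mm limit, but the camera calibration is only good to about 2 mm. I did not measure it again after the cap work; the last picture still shows it in the corner.
- **Cap:** I tried counter-clockwise (seen from above) first. The cap moved about 0.57 rad with roughly 1 Nm of resistance, then stopped and the fingers slipped round it. That is more than the 0.3 rad you gave for a wrong-way stop, and I could not explain the difference. Clockwise it turned almost without resistance. I turned it to 1.25 rad past its start and it lifted off freely.
- **At the end:** the cap was held still with its underside about 155 mm above the bench, worked out from the arm height, almost directly over its outlet.
- **Other things on the bench:** the casts, bottle and bowl look unmoved in the last picture. The numeric before/after comparison was inconclusive because the arm's shadow had changed the lighting. I did not check the knife beyond seeing part of its handle, though the arm never worked near it.

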